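Lock the screw-down pot lid

TASK

Secure the lid of the steel pot: take the red-topped locking key from its wooden stand and set it, centred, in the slot of the post on top of the lid, so that it lies on the teeth of the round brass nut, and let go of it. Then take the nut itself firmly by its rim and turn it clockwise only (seen from above) to the next pair of notches that lines up, so that the key drops fully home, and on until you clearly feel the nut stop against the key, without forcing it. Let go, leaving the key locked in there and the other things where they stand.

Things in the scene. Friction and masses are not known exactly. Their poses are not given: they have to be found in the camera images.
- pot: Fixed steel pot, 170 mm wide, lid held by a dark yoke bar, two black loop handles at its +y and -y sides (230 mm over them). Origin: centre of its underside; z up. Lid and yoke lie below z = 97 mm. A post 24 mm thick stands in the middle of the lid, up to z = 147 mm; its end has a cross slot along the pot's x axis, 7.4 mm wide, open at the top and both ends, top lips bevelled 3 mm.
- post_seat (a point): On the post's axis, 128 mm above the cooktop: floor of the nut's notches, where the key's underside lies when fully home. Axes are the pot's; the post's slot runs along x. A key lying on the nut's teeth has its underside 10 mm above this point. A key that drops home does so by its own weight, when notches and post slot line up within about 0.1 rad.
- nut_grip (a point): Fixed to the pot, on the nut's axis, 118 mm above the cooktop (axes are the pot's, not the nut's). Round brass castle nut, 52 mm across, to be gripped at any yaw: a full knurled ring from 104 to 128 mm above the cooktop; on it, to 138 mm, six teeth of the same outside size with six notches between, 8.5 mm wide, every 60 degrees, cut through from rim to post.
- nut (a joint): Turn of the nut since the start, rad, clockwise from above positive. Notches start 0.32 to 0.75 rad short (see or feel them), so the key first lies on teeth. Friction about 0.3 N m plus gasket spring 0.6 N m/rad: let go early, it may spring back. After the key drops, it goes on up to 0.15 rad, then stops hard on the key (bear on it with 5 to 20 N in all: 0.1 to 0.4 N m above the turning torque).
- key: Loose locking key, 80 g: a flat steel blade 46 mm long (x), 6 mm thick (y), 11 mm high, with a red tab in the middle, 26 mm long (x), 6 mm thick, from 10 to 26 mm above the underside, to be pinched across its thickness. Origin at the centre of the blade's underside; x along the blade, z up. Either way round is the same.
- key_stand: Fixed wooden stand, 70 x 40 mm, 22 mm high, with a groove 9 mm wide along its x axis in which the key stands upright, its underside 12 mm above the cooktop. Origin at the centre of the underside.
- salt_shaker: Salt shaker, 44 mm wide, 90 mm high, loose bystander. Origin at the centre of its underside.
- mug: White dotted mug, 82 x 114 mm, 91 mm high, loose bystander. Origin at the centre of its underside.
- tin: Green food tin, 75 mm wide, 58 mm high, loose bystander. Origin at the centre of its underside.

How it is judged:
By the outcome, as a careful person would: the job done as asked, in the order asked, and still so for the second after the job is handed in, with the robot touching nothing.
It also fails if it takes over 72 s, if anything falls off the work surface, if the arm or the gripper's body presses on something with over 40 N, if the wrist force passes 120 N, or if a joint passes its speed limit or range.

ROBOT

A 6-joint arm with a two-finger parallel gripper is mounted at the origin on a cart in front of the work surface, level with it; the furniture and walls round the work are solid. World frame = base frame: x ahead of the robot, y to its left, z up, the work surface at z = 0. Lengths are in m, angles in degrees, forces in N, time in s.
With the tool pointing down it reaches from about 0.4 to 0.825 m from the base axis. Payload 7 kg.
Tool frame: the origin (TCP) lies between the finger pads; the fingertips stand 25 mm ahead of it and the grasp point (between the pads) lies 6 mm ahead of it; z points along the fingers, y is the line along which they close (so a half turn about z gives the same grasp; the last joint's range is limited). The gripper opens to 88 mm and grips with 3 to 60 N. Pads are 19 mm wide; open, the fingers measure 130 mm over their backs; the gripper's body (78 mm by 193 mm) begins 47 mm behind the grasp point.
Start: joints at [86.752, 20.546, 0.682, 0, -70.136, -16.507], TCP at [0.228, 0.635, 0.252] pointing down, gripper open.
Joint ranges: [-176.03, 176.03], [-82.01, 121.73], [-58.28, 71.71], [-173.87, 95.51], [-174.79, -0.11], [-173.66, 173.66]. Speed limits (degrees/s): [136.94, 136.94, 172.46, 180, 180, 180].

INTERFACE

Orientations are given as [roll, pitch, yaw] about the fixed x, y, z axes, in that order (R = Rz(yaw) Ry(pitch) Rx(roll)).
In Python, from plant import r gives the robot as it stands.
- The arm moves only by the shell command python3 -m crank 'ROWS' [FORCE]. ROWS is JSON, a list of rows, each a list of 3 entries, a list of its own where there are three numbers: the turn, a rotation vector about the tool's x, y, z in degrees, then the shift along the tool's x, y, z in cm, then the closure, from -1 (fully open) to 1 (shut). In form: [[[wx, wy, wz], [dx, dy, dz], fingers], ...]. A call has 1 to 8 rows; each row shifts and turns the commanded pose from where the row before left it, along the tool's axes as they then stand; what a row does not reach is not made up. A row lasts 1/10 s, in which the tool goes at most 50 mm and 8.59 degrees, less where a joint would pass 70% of its speed; a pose out of reach is approached as far as the arm can. A call with a gripper value outside its range is refused whole. The fingers move at their own pace and stop on an object; FORCE is the grip in N (left out, the last holds). Time passes only in rows, so rows that do not move let the fingers close. It gives the time, the measured TCP pose, the force, the opening and the grip force at its end, in the units of the state.
- r.get_state(): the state, without advancing time (a new reading comes with each control period).
- r.capture(name): name is "side" or "top" or "wrist"; returns a dict with "color" (384x512x3 uint8, red, green, blue), "range_z" (384x512 float32, m along the optical axis (not along the pixel's ray), 0 where there is no reading), "intrinsics" (3x3 intrinsics, pixels), "k1" (the pictures are not rectified: a ray, as slopes to the right and down, at radius r is drawn at 1 + k1 r^2 times it, then the intrinsics apply), "world_from_camera" (4x4, takes a point from camera to world coordinates); the wrist camera has in their place "hand_eye" (4x4, takes a point from camera to tool coordinates, whose origin is the TCP and whose axes are the flange's). Camera axes: x right, y down, z forward; pixel columns grow to the right and rows downward; lengths in m; the calibration is good to about 2 mm. A picture is of the moment at which its call begins: read the wrist's pose just before it.
- r.close_job(): hands the job in; it is judged then, once.
The state is a dict: "time_s": time; "joints": joint angles; "qd": joint speeds; "joint_torque": joint torques, N m; "tcp_pos": TCP position; "eef_rot": TCP orientation; "contact_force": force on the tool from outside, world axes, zero at the start; "moment": the same for the moment, N m; "gripper_width": finger opening in m; "gripper_force": force on a finger pad.
Only numpy, scipy, OpenCV 4.12 (cv2) and the standard library are available. Lean on these libraries where they do the work, as an engineer would, in place of code of your own. Each camera call takes 0.05 s, during which the arm holds its last target. There are 200 camera calls.

## Working session

There is one attempt and no reset: what is moved stays moved. The work goes in short steps, Python scripts to look and compute and a shell command to move; the robot and the scene stay as the last step left them, time stands still between calls to the robot, and variables do not carry over. Pictures are saved under pics/ and viewed, at most 10 in all, crops included, and the job is handed in when it is done.

```bash
ls; mkdir -p pics
python3 - <<'E'
from plant import r
import cv2,numpy as np
s=r.get_state();print(s)
ims=[]
for n in("top","side"):
    c=r.capture(n);np.savez(f"pics/{n}.npz",**{k:v for k,v in c.items()})
    print(n,c["intrinsics"],c["k1"],c["world_from_camera"])
    cv2.imwrite(f"pics/{n}0.png",c["color"][:,:,::-1])
E
```

```text
pics
{'time_s': 0.0, 'joints': array([ 8.67512120e+01,  2.05937406e+01,  6.34681660e-01, -2.02022727e-02,
       -7.01364496e+01, -1.65082291e+01]), 'qd': array([-0.05224813, -0.05249852, -0.02942127, -0.00246363, -0.07899336,
       -0.0192973 ]), 'joint_torque': array([-8.50701781e-04, -5.82715201e+01,  2.93045032e+01,  6.99696243e+00,
        6.78741460e-03, -1.82759322e-04]), 'tcp_pos': array([0.22802723, 0.63484713, 0.25060327]), 'eef_rot': array([ 1.79903032e+02, -8.93324588e-03, -1.97638896e+01]), 'contact_force': array([0.29853691, 0.26106582, 0.38370106]), 'moment': array([ 0.05268698, -0.01070738,  0.01233026]), 'gripper_force': 0.0, 'gripper_width': 0.08742541737732666}
top [[492.45902958   0.         245.28506186]
 [  0.         492.45902958 201.1496264 ]
 [  0.           0.           1.        ]] -0.058526703539359244 [[ 0.01028122 -0.9880552   0.15375702  0.41009616]
 [-0.99994127 -0.00963171  0.00496859 -0.03266006]
 [-0.0034283  -0.15379907 -0.9880962   1.20277653]
 [ 0.          0.          0.          1.        ]]
side [[489.5344924    0.         256.12027779]
 [  0.         489.5344924  193.10016399]
 [  0.           0.           1.        ]] -0.18322759591091778 [[-0.94603039 -0.16953187  0.27619821  0.32162945]
 [-0.32402982  0.48012875 -0.81515707  0.80796119]
 [ 0.0055844  -0.86065982 -0.50914977  0.64274828]
 [ 0.          0.          0.          1.        ]]
```

View pics/top0.png

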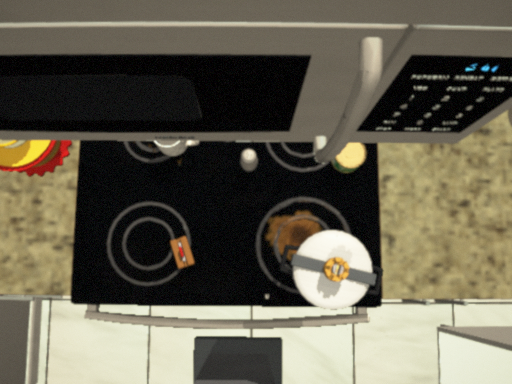

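View pics/side0.png

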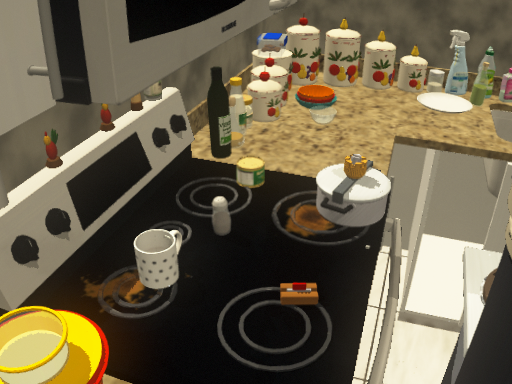

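The top view shows the stand with the key at (182,252) and the nut at (336,269). The side view shows the key at (299,287) and the nut at (355,165). The mug, shaker and tin stand further back.

```bash
cat > h.py <<'E'
import numpy as np, cv2
from scipy.spatial.transform import Rotation as R
def unproj(c,uv):
    K=np.asarray(c["intrinsics"],float); k=float(c["k1"])
    return cv2.undistortPoints(np.asarray(uv,float).reshape(-1,1,2),K,np.array([k,0,0,0,0])).reshape(-1,2)
def plane(c,uv,z,T=None):
    T=np.asarray(c["world_from_camera"]) if T is None else T
    d=np.c_[unproj(c,uv),np.ones(len(np.atleast_2d(uv)))]@T[:3,:3].T
    return T[:3,3]+d*((z-T[2,3])/d[:,2])[:,None]
def cloud(c,T=None):
    T=np.asarray(c["world_from_camera"]) if T is None else T
    v,u=np.mgrid[0:384,0:512]; uv=np.c_[u.ravel(),v.ravel()]
    z=np.asarray(c["range_z"]).ravel()
    p=np.c_[unproj(c,uv),np.ones(len(uv))]*z[:,None]
    return (p@T[:3,:3].T+T[:3,3]).reshape(384,512,3)
def pose(s):
    T=np.eye(4);T[:3,:3]=R.from_euler('xyz',s["eef_rot"],degrees=True).as_matrix();T[:3,3]=s["tcp_pos"];return T
def togo(s,p,yaw):
    "total tool-frame shift cm & rotvec deg to TCP p, tool down at yaw; shift in the current tool axes"
    T=pose(s); G=R.from_euler('xyz',[180,0,yaw],degrees=True).as_matrix()
    w=np.degrees(R.from_matrix(T[:3,:3].T@G).as_rotvec())
    return w.round(2),(T[:3,:3].T@(np.asarray(p)-T[:3,3])*100).round(2),(G.T@(np.asarray(p)-T[:3,3])*100).round(2)
def hsv(c): return cv2.cvtColor(np.asarray(c["color"]),cv2.COLOR_RGB2HSV)
E
python3 - <<'E'
from h import *
for n in("top","side"):
    c=dict(np.load(f"pics/{n}.npz"));P=cloud(c);H=hsv(c)
    boxes={"stand":((165,225,200,275) if n=="top" else (275,275,325,310)),"nut":((322,254,352,285) if n=="top" else (340,150,372,182)),"pot":((285,225,385,312) if n=="top" else (310,160,395,225))}
    for k,(a,b,e,f) in boxes.items():
        p=P[b:f,a:e].reshape(-1,3);h=H[b:f,a:e].reshape(-1,3)
        if k=="stand": m=(h[:,1]>100)&(h[:,2]>60)&(p[:,2]>.01)&(p[:,2]<.06)
        elif k=="nut": m=(h[:,1]>110)&(p[:,2]>.1)
        else: m=(p[:,2]>.06)&(p[:,2]<.1)
        q=p[m];print(n,k,m.sum(),q.min(0).round(3),q.max(0).round(3),q.mean(0).round(4))
        if k=="stand":
            r_=cv2.minAreaRect((q[:,:2]*1000).astype(np.float32));print(r_)
            m=(h[:,1]>200)&((h[:,0]<4)|(h[:,0]>176))&(p[:,2]>.025);q=p[m];print(" red",m.sum(),q.mean(0),q.max(0))
    if n=="top":
        print("hood",P[100:135:10,60:400:60][...,0:3].round(2).tolist())
        im=c["color"][220:320,280:390,::-1];cv2.imwrite("pics/potcrop.png",cv2.resize(im,None,fx=5,fy=5,interpolation=2))
E
```

```text
top stand 445 [0.431 0.096 0.01 ] [0.506 0.154 0.041] [0.4684 0.1239 0.0208]
((468.66351318359375, 124.5601577758789), (69.94979095458984, 40.65896987915039), 18.962289810180664)
 red 14 [0.46883718 0.12435734 0.0356882 ] [0.47778693 0.12655195 0.04013706]
top nut 367 [ 0.407 -0.25   0.104] [ 0.455 -0.033  1.203] [ 0.4301 -0.2207  0.1451]
top pot 4769 [ 0.342 -0.345  0.06 ] [ 0.518 -0.119  0.1  ] [ 0.4293 -0.2255  0.0854]
hood [[[0.62, 0.19, 0.65], [0.62, 0.12, 0.64], [0.62, 0.05, 0.65], [0.62, -0.02, 0.65], [0.62, -0.09, 0.64], [0.58, -0.14, 0.76]], [[0.62, 0.21, 0.61], [0.62, 0.13, 0.61], [0.62, 0.05, 0.61], [0.62, -0.02, 0.61], [0.62, -0.1, 0.61], [0.57, -0.14, 0.75]], [[0.62, 0.22, 0.57], [0.62, 0.14, 0.57], [0.62, 0.06, 0.57], [0.62, -0.02, 0.57], [0.62, -0.1, 0.57], [0.57, -0.15, 0.72]], [[0.62, 0.24, 0.52], [0.62, 0.15, 0.52], [0.62, 0.07, 0.52], [0.62, -0.02, 0.53], [0.62, -0.11, 0.52], [0.62, -0.19, 0.53]]]
side stand 618 [0.429 0.094 0.01 ] [0.506 0.154 0.038] [0.4664 0.1295 0.0208]
((467.3516845703125, 124.9564437866211), (70.49514770507812, 43.87835693359375), 19.886510848999023)
 red 80 [0.46717033 0.12540245 0.0325107 ] [0.47854847 0.13023058 0.03843438]
side nut 377 [ 0.322 -0.249  0.1  ] [0.454 0.808 0.643] [ 0.4256 -0.207   0.1261]
side pot 2478 [ 0.338 -0.335  0.06 ] [ 0.517 -0.108  0.1  ] [ 0.4256 -0.1895  0.0828]
```

View pics/potcrop.png

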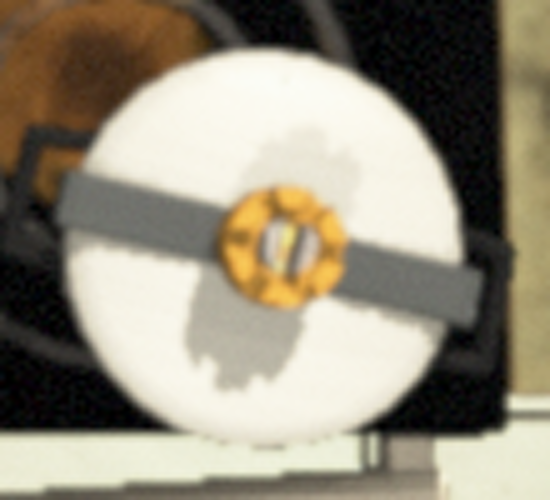

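The crop shows the nut around crop pixel (285,247). The yoke runs from (65,200) to (475,295), so pot yaw is about -13°. The post slot runs roughly up-down, and the notches are visibly out of line with it.

Run:
```python
from h import *
from plant import r
print(togo(r.get_state(),[.468,.1245,.20],19.5))
```

```text
(array([ 8.000e-02,  2.000e-02, -3.926e+01]), array([39.84, 39.91,  5.14]), array([ 5.58, 56.12,  5.07]))
```

```bash
python3 -m crank '[[[0,0,-8],[0,0,0],-1],[[0,0,-8],[0,0,0],-1],[[0,0,-8],[0,0,0],-1],[[0,0,-8],[0,0,0],-1],[[0,0,-7.3],[0,0,0],-1],[[0,0,0],[0.4,4,0],-1],[[0,0,0],[0.4,4,0],-1],[[0,0,0],[0.4,4,0],-1]]' 20
python3 -m crank '[[[0,0,0],[0.4,4,0],-1],[[0,0,0],[0.4,4,0],-1],[[0,0,0],[0.4,4,0],-1],[[0,0,0],[0.4,4,0],-1],[[0,0,0],[0.4,4,0],-1],[[0,0,0],[0.4,4,1],-1],[[0,0,0],[0.4,4,1],-1],[[0,0,0],[0.4,4,1],-1]]'
python3 -m crank '[[[0,0,0],[0.4,4,1],-1],[[0,0,0],[0.4,4,1],-1],[[0,0,0],[0.4,4,0],-1],[[0,0,0],[0,0,0],-1],[[0,0,0],[0,0,0],-1]]'
python3 - <<'E'
from h import *
from plant import r
s=r.get_state();print(s["joints"],s["contact_force"],s["time_s"])
print(togo(s,[.468,.1245,.20],19.5))
c=r.capture("wrist");np.savez("pics/w1.npz",tcp=pose(s),**c);print(c["hand_eye"],c["intrinsics"],c["k1"])
cv2.imwrite("pics/w1.png",c["color"][:,:,::-1])
E
```

```text
time_s: 0.9
tcp_pos: [0.2798, 0.5247, 0.2508]
eef_rot: [179.9, 0.0, 19.6]
contact_force: [0.5, -0.1, -0.2]
gripper_width: 0.088
gripper_force: 0.0
time_s: 1.7
tcp_pos: [0.4171, 0.2337, 0.2213]
eef_rot: [-180.0, -0.0, 19.6]
contact_force: [-0.4, 0.3, -0.5]
gripper_width: 0.0879
gripper_force: 0.0
time_s: 2.2
tcp_pos: [0.4684, 0.1253, 0.2013]
eef_rot: [180.0, 0.0, 19.4]
contact_force: [1.0, 0.4, 0.8]
gripper_width: 0.0878
gripper_force: 0.0
[ 3.82726604e+01  4.88690914e+00 -2.68517227e+01 -6.83492645e-03
 -5.82974403e+01  7.11269654e+01] [0.9817467  0.44761388 0.83303408] 2.2
(array([ 0.01,  0.04, -0.1 ]), array([-0.06,  0.06,  0.13]), array([-0.06,  0.06,  0.13]))
[[ 2.45019304e-04 -9.69704748e-01 -2.44279841e-01  6.52982452e-02]
 [ 9.99999927e-01  1.66250084e-04  3.43072885e-04 -7.71094735e-05]
 [-2.92067862e-04 -2.44279907e-01  9.69704719e-01 -1.33492144e-01]
 [ 0.00000000e+00  0.00000000e+00  0.00000000e+00  1.00000000e+00]] [[301.13013381   0.         256.7268128 ]
 [  0.         301.13013381 190.28324586]
 [  0.           0.           1.        ]] -0.008930142155374902
```

View pics/w1.png

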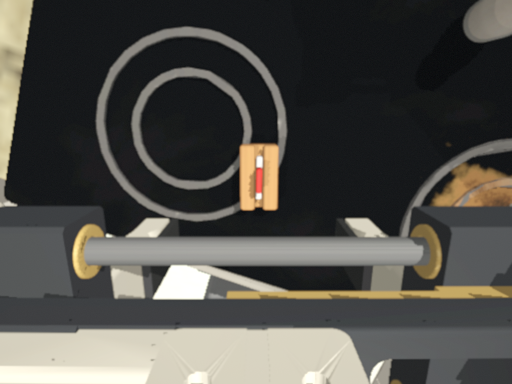

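The wrist view shows the stand at about (259,177), with the red tab at (259,180) and the groove running nearly vertical in the image, so the tool is well aligned with it.

```bash
cat > meas.py <<'E'
from h import *
def key(c,T,ztop):
    H=hsv(c);m=((H[...,0]<5)|(H[...,0]>175))&(H[...,1]>180)&(H[...,2]>80)
    n,l,st,ce=cv2.connectedComponentsWithStats(m.astype(np.uint8))
    i=1+st[1:,4].argmax();v,u=np.nonzero(l==i)
    p=plane(c,np.c_[u,v],ztop,T)[:,:2]
    rc=cv2.minAreaRect((p*1000).astype(np.float32));d=np.linalg.svd(p-p.mean(0),full_matrices=False)[2][0]
    return len(u),st[i],p.mean(0),rc,np.degrees(np.arctan(d[1]/d[0]))
E
python3 - <<'E'
from meas import *
c=dict(np.load("pics/w1.npz"));T=c["tcp"]@c["hand_eye"]
print(key(c,T,.038))
H=hsv(c);P=cloud(c,T);
m=(H[...,1]>90)&(H[...,2]>60)&(np.hypot(P[...,0]-.468,P[...,1]-.1245)<.06)
v,u=np.nonzero(m);p=plane(c,np.c_[u,v],.022,T);print(cv2.minAreaRect((p[:,:2]*1000).astype(np.float32)))
q=P[m];print(q.min(0),q.max(0))
for n in("top","side"):
    c=dict(np.load(f"pics/{n}.npz"));H=hsv(c);b=(slice(225,275),slice(165,200)) if n=="top" else (slice(275,310),slice(275,325))
    m=np.zeros((384,512),bool);m[b]=(((H[...,0]<4)|(H[...,0]>176))&(H[...,1]>190))[b];v,u=np.nonzero(m)
    print(n,plane(c,np.c_[u,v],.034,None).mean(0),len(u))
E
```

```text
(3, array([257, 169,   3,   1,   3], dtype=int32), array([0.48045081, 0.12813005]), ((480.4508361816406, 128.1300506591797), (1.2516975402832031e-06, 1.9971095323562622), 19.40645408630371), np.float64(-70.59369816057175))
((392.8089294433594, 57.2113037109375), (469.38372802734375, 227.35121154785156), 87.5981674194336)
[ 0.42186981  0.07196537 -0.00233963] [0.51789702 0.18210595 0.27670347]
top [0.46050793 0.1201918  0.034     ] 26
side [0.46689429 0.12658569 0.034     ] 102
```

```bash
sed -i 's/(H\[...,1\]>180)&(H\[...,2\]>80)/(H[...,1]>120)\&(H[...,2]>90)/; s/<5)|/<8)|/' meas.py
python3 - <<'E'
from meas import *
c=dict(np.load("pics/w1.npz"));T=c["tcp"]@c["hand_eye"]
print(hsv(c)[150:212:5,259].tolist())
print(key(c,T,.038))
H=hsv(c);m=(H[...,1]>90)&(H[...,2]>110);m[:120]=0;m[215:]=0;m[:,:225]=0;m[:,290:]=0
v,u=np.nonzero(m);p=plane(c,np.c_[u,v],.022,T);print(len(u),cv2.minAreaRect((p[:,:2]*1000).astype(np.float32)))
E
```

```text
[[16, 128, 208], [15, 74, 218], [0, 0, 255], [30, 1, 255], [1, 171, 255], [1, 163, 255], [1, 163, 255], [2, 164, 255], [1, 165, 255], [0, 0, 255], [16, 111, 207], [16, 125, 208], [105, 54, 19]]
(156, array([256, 168,   7,  25, 156], dtype=int32), array([0.47037092, 0.12384126]), ((470.07659912109375, 123.40203094482422), (24.734699249267578, 6.03095817565918), 19.376306533813477), np.float64(18.650854838026028))
2379 ((468.9832763671875, 123.30046844482422), (71.38523864746094, 40.907840728759766), 19.408798217773438)
```

Run:
```python
from h import *
from plant import r
print(togo(r.get_state(),[.4695,.1234,.049],19.4))
```

```text
(array([-0.  ,  0.01,  0.08]), array([ 0.03,  0.3 , 15.24]), array([ 0.03,  0.3 , 15.24]))
```

```bash
python3 -m crank '[[[0,0,0],[0,0.25,2.5],-0.4],[[0,0,0],[0,0,3],-0.4],[[0,0,0],[0,0,3],-0.4],[[0,0,0],[0,0,3],-0.4],[[0,0,0],[0,0,2],-0.4],[[0,0,0],[0,0,1],-0.4],[[0,0,0],[0,0,0.5],-0.4],[[0,0,0],[0,0,0],-0.4]]' 25
python3 -m crank '[[[0,0,0],[0,0,0],-0.4],[[0,0,0],[0,0,0],-0.4]]'
python3 - <<'E'
from h import *
from plant import r
s=r.get_state();print(togo(s,[.4695,.1234,.049],19.4),s["tcp_pos"],s["contact_force"])
E
```

```text
time_s: 3.05
tcp_pos: [0.4691, 0.1245, 0.0516]
eef_rot: [180.0, 0.0, 19.6]
contact_force: [-0.3, 0.7, 0.8]
gripper_width: 0.0614
gripper_force: 0.0
time_s: 3.25
tcp_pos: [0.4697, 0.1244, 0.0525]
eef_rot: [-180.0, -0.1, 19.6]
contact_force: [0.2, 0.1, 0.1]
gripper_width: 0.0613
gripper_force: 0.0
(array([-0.03, -0.11,  0.16]), array([-0.05,  0.09,  0.35]), array([-0.05,  0.09,  0.35])) [0.46966773 0.12438113 0.05253102] [0.2103191  0.09533193 0.13661056]
```

```bash
python3 -m crank '[[[0,0,0],[0,0.09,0.3],-0.4],[[0,0,0],[0,0,0],0],[[0,0,0],[0,0,0],0.5],[[0,0,0],[0,0,0],1],[[0,0,0],[0,0,0],1],[[0,0,0],[0,0,0],1],[[0,0,0],[0,0,0],1],[[0,0,0],[0,0,0],1]]' 25
python3 - <<'E'
from plant import r
s=r.get_state();print(s)
E
```

```text
time_s: 4.05
tcp_pos: [0.4694, 0.123, 0.0485]
eef_rot: [180.0, 0.0, 19.5]
contact_force: [0.1, 0.1, -0.2]
gripper_width: 0.0107
gripper_force: 0.0
{'time_s': 4.05, 'joints': array([ 3.79696682e+01,  1.65713404e+01, -3.71708437e+01,  2.19065737e-03,
       -3.62626200e+01,  7.15763106e+01]), 'qd': array([-0.10469124,  0.0394636 , -0.07517759,  0.08566405, -0.04624063,
       -0.0503248 ]), 'joint_torque': array([-3.59830628e-03, -4.20151591e+01,  1.85215420e+01,  4.34621081e+00,
        8.56601656e-02, -1.93281080e-04]), 'tcp_pos': array([0.46940204, 0.12302982, 0.04854578]), 'eef_rot': array([1.79997252e+02, 4.14848695e-03, 1.95477451e+01]), 'contact_force': array([ 0.08235079,  0.10656043, -0.15719871]), 'moment': array([-0.08306644,  0.00200701, -0.02209533]), 'gripper_force': 0.0, 'gripper_width': 0.01065494847203471}
```

```bash
python3 -m crank '[[[0,0,0],[0,0,0],1],[[0,0,0],[0,0,0],1],[[0,0,0],[0,0,0],1],[[0,0,0],[0,0,-0.3],1],[[0,0,0],[0,0,-1],1],[[0,0,0],[0,0,-2.5],1],[[0,0,0],[0,0,-4],1],[[0,0,0],[0,0,-4],1]]'
python3 -m crank '[[[0,0,0],[0,0,-4],1],[[0,0,0],[0,0,-4],1],[[0,0,0],[0,0,-2],1],[[0,0,0],[0,0,0],1]]'
python3 - <<'E'
from h import *
from plant import r
s=r.get_state();c=r.capture("wrist");np.savez("pics/w2.npz",tcp=pose(s),**c)
from meas import *
T=pose(s)@c["hand_eye"];k=key(c,T,s["tcp_pos"][2]-.011)
print(k); print("offset in tool",pose(s)[:3,:3].T@(np.r_[k[2],0]-np.r_[s["tcp_pos"][:2],0])); print(s["tcp_pos"])
for n in("top","side"):
    c=r.capture(n);np.savez(f"pics/{n}2.npz",**c)
cv2.imwrite("pics/w2.png",np.load("pics/w2.npz")["color"][:,:,::-1])
E
```

```text
time_s: 4.85
tcp_pos: [0.469, 0.1227, 0.1684]
eef_rot: [180.0, 0.1, 19.5]
contact_force: [1.8, 0.2, -1.4]
gripper_width: 0.0055
gripper_force: 25.0
time_s: 5.25
tcp_pos: [0.4706, 0.1236, 0.2709]
eef_rot: [-179.9, -0.4, 19.6]
contact_force: [0.0, 0.4, -1.5]
gripper_width: 0.0056
gripper_force: 25.0
(270, array([251, 215,  13,  22, 270], dtype=int32), array([0.48029336, 0.12697121]), ((480.42864990234375, 126.95925903320312), (11.378203392028809, 6.155738830566406), 19.318607330322266), np.float64(17.816074912664178))
offset in tool [1.02525293e-02 6.15132881e-05 7.10449018e-05]
[0.470612   0.12359565 0.27092245]
```

View pics/w2.png

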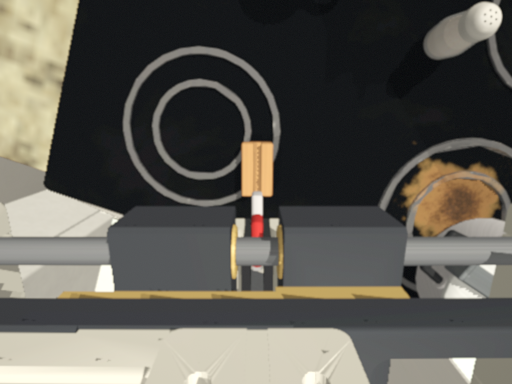

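The key is held between the fingers. Its blade tip is at about (258,193), with the red tab below that, and the stand is empty.

Run:
```python
from h import *
c=dict(np.load("pics/w2.npz"));he=c["hand_eye"]
H=hsv(c);print([(v,H[v,257].tolist()) for v in range(186,222,2)])
for v,z in((191,.0255),(192,.0365),(193,.0255),(194,.0255),(215,.0255),(216,.0105)):
    print(v,z,plane(c,[[257.5,v]],z,he))
# nut/pot measurement: brass mask in top & side, and lid
for n in("top","side"):
    c=dict(np.load(f"pics/{n}2.npz"));P=cloud(c);H=hsv(c)
    m=(H[...,0]>10)&(H[...,0]<28)&(H[...,1]>110)&(H[...,2]>70)&(np.hypot(P[...,0]-.43,P[...,1]+.225)<.05)&(P[...,2]>.1)&(P[...,2]<.15)
    v,u=np.nonzero(m);print(n,len(u),cv2.minEnclosingCircle(P[m][:,:2].astype(np.float32)*1000))
    if n=="top":
        hull=np.c_[u,v][cv2.convexHull(np.c_[u,v].astype(np.int32),returnPoints=False).ravel()]
        p=plane(c,hull,.136)[:,:2];print("nut",cv2.minEnclosingCircle(p.astype(np.float32)*1000),cv2.fitEllipse(p.astype(np.float32)*1000))
    w=(H[...,1]<60)&(H[...,2]<150)&(H[...,2]>50)&(P[...,2]>.075)&(P[...,2]<.1)&(np.hypot(P[...,0]-.43,P[...,1]+.225)<.13)
    q=P[w][:,:2];print("yoke",len(q),cv2.minAreaRect(q.astype(np.float32)*1000))
    d=np.linalg.svd(q-q.mean(0),full_matrices=False)[2][0];print(np.degrees(np.arctan2(d[1],d[0])))
    l=(H[...,1]<40)&(H[...,2]>170)&(P[...,2]>.06)&(P[...,2]<.1)&(np.hypot(P[...,0]-.43,P[...,1]+.225)<.12)
    print("lid",l.sum(),cv2.minEnclosingCircle(P[l][:,:2].astype(np.float32)*1000))
```

```text
[(186, [17, 124, 223]), (188, [16, 126, 209]), (190, [15, 104, 204]), (192, [18, 20, 190]), (194, [16, 16, 203]), (196, [18, 14, 241]), (198, [18, 13, 247]), (200, [18, 13, 247]), (202, [18, 13, 247]), (204, [18, 13, 247]), (206, [18, 13, 247]), (208, [18, 13, 247]), (210, [18, 13, 247]), (212, [18, 13, 247]), (214, [4, 81, 204]), (216, [1, 190, 193]), (218, [1, 187, 195]), (220, [1, 185, 200])]
191 0.0255 [[0.02484602 0.00039948 0.0255    ]]
192 0.0365 [[0.02144556 0.00043306 0.0365    ]]
193 0.0255 [[0.02371979 0.00040046 0.0255    ]]
194 0.0255 [[0.02315526 0.00040096 0.0255    ]]
215 0.0255 [[0.01107646 0.00041156 0.0255    ]]
216 0.0105 [[0.01566143 0.00036582 0.0105    ]]
top 373 ((430.9487609863281, -225.17880249023438), 26.000457763671875)
nut ((431.56341552734375, -223.1947784423828), 27.347335815429688) ((430.4613952636719, -223.5079803466797), (49.77141571044922, 54.29259490966797), 2.241973638534546)
yoke 1025 ((394.7210693359375, -217.55026245117188), (190.99667358398438, 99.14027404785156), 76.85343170166016)
-102.7758830046806
lid 3180 ((430.7375183105469, -226.40528869628906), 89.42863464355469)
side 373 ((429.89068603515625, -224.88113403320312), 29.154056549072266)
yoke 633 ((409.72711181640625, -209.08641052246094), (183.99490356445312, 132.1732177734375), 51.171024322509766)
63.31967876869441
lid 973 ((423.5364685058594, -217.18276977539062), 91.18140411376953)
```

Run:
```python
from h import *
from plant import r
print(togo(r.get_state(),[.380,-.2125,.26],-12.8))
```

```text
(array([-0.  ,  0.05, 32.33]), array([-19.57,  28.63,   0.63]), array([-1.23, 34.66,  0.62]))
```

```bash
python3 -m crank '[[[0,0,8],[0,0,0],1],[[0,0,8],[0,0,0],1],[[0,0,8],[0,0,0],1],[[0,0,8.3],[0,0,0],1],[[0,0,0],[-0.1,3,0],1],[[0,0,0],[-0.1,3.5,0],1],[[0,0,0],[-0.1,4,0],1],[[0,0,0],[-0.1,4,0],1]]'
python3 -m crank '[[[0,0,0],[-0.1,4,0],1],[[0,0,0],[-0.1,4,0],1],[[0,0,0],[-0.1,4,0],1],[[0,0,0],[-0.1,4,0.6],1],[[0,0,0],[-0.1,3,0],1],[[0,0,0],[-0.1,1.2,0],1],[[0,0,0],[0,0,0],1],[[0,0,0],[0,0,0],1]]'
python3 - <<'E'
from h import *
from plant import r
s=r.get_state();print(s["joints"],s["contact_force"]);print(togo(s,[.380,-.2125,.26],-12.8))
c=r.capture("wrist");np.savez("pics/w3.npz",tcp=pose(s),**c)
T=pose(s)@c["hand_eye"];Ti=np.linalg.inv(T);q=Ti@[.4305,-.2245,.138,1];K=c["intrinsics"];uv=(K@(q[:3]/q[2]))[:2];print(uv)
u,v=uv.astype(int);im=c["color"][max(v-70,0):v+70,u-90:u+90,::-1];print(u,v)
cv2.imwrite("pics/w3.png",cv2.resize(im,None,fx=4,fy=4,interpolation=2))
E
```

```text
time_s: 6.2
tcp_pos: [0.4322, -0.0188, 0.2652]
eef_rot: [179.9, 0.1, -12.7]
contact_force: [0.8, -0.6, -0.1]
gripper_width: 0.0058
gripper_force: 25.0
time_s: 7.0
tcp_pos: [0.3827, -0.213, 0.2599]
eef_rot: [-180.0, 0.1, -12.8]
contact_force: [-0.2, -0.3, -0.3]
gripper_width: 0.0056
gripper_force: 25.0
[-3.13675461e+00 -2.86196797e+00 -2.66046523e+01 -1.58156369e-02
 -6.63376894e+01  8.03351081e+01] [-0.16236747 -0.29302832 -0.26060568]
(array([-0.  ,  0.08, -0.01]), array([-0.28,  0.01, -0.01]), array([-0.28,  0.01, -0.01]))
[257.47669891 134.16988552]
257 134
```

View pics/w3.png

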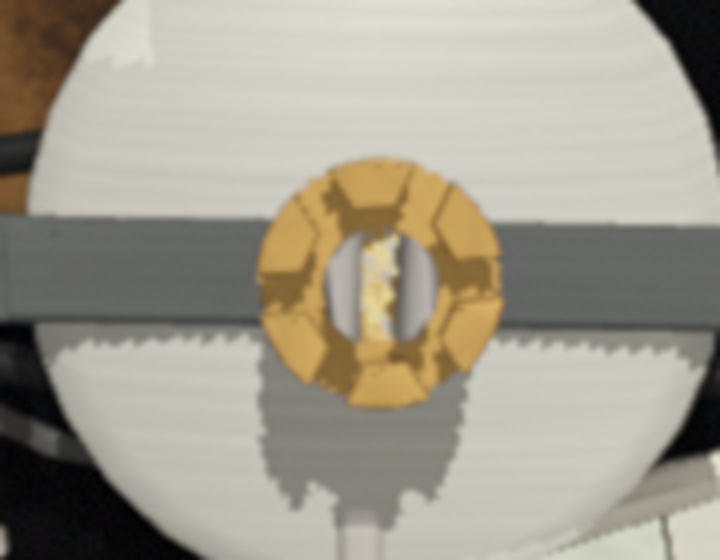

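The enlarged wrist view (crop origin (167,64), scale 4) shows the nut centred at crop (380,282). The slot is vertical at x≈380. The nearest notches sit about 25° right and 34° left of the slot, so the clockwise turn is about 34° (0.59 rad) before the key drops.

```bash
cat > nut.py <<'E'
from h import *
def nut(c,T):
    H=hsv(c);q=np.linalg.inv(T)@[.4305,-.2245,.138,1];u0,v0=(c["intrinsics"]@(q[:3]/q[2]))[:2]
    vv,uu=np.mgrid[0:384,0:512];near=np.hypot(uu-u0,vv-v0)<45
    m=near&(H[...,0]>10)&(H[...,0]<28)&(H[...,1]>100)&(H[...,2]>60)
    n,l,st,ce=cv2.connectedComponentsWithStats(m.astype(np.uint8));i=1+st[1:,4].argmax()
    cn=max(cv2.findContours((l==i).astype(np.uint8),cv2.RETR_EXTERNAL,cv2.CHAIN_APPROX_NONE)[0],key=len)
    p=plane(c,cv2.convexHull(cn).reshape(-1,2),.136,T)[:,:2].astype(np.float32)*1000
    return cv2.minEnclosingCircle(p),cv2.fitEllipse(p)
E
python3 - <<'E'
from nut import *
c=dict(np.load("pics/w3.npz"));T=c["tcp"]@c["hand_eye"]
print(nut(c,T))
H=hsv(c);P=cloud(c,T)
# yoke edges: dark-gray mask, edge rows per column left and right
pts={0:[],1:[]}
g=c["color"].astype(int).sum(2)/3
for u in list(range(172,225))+list(range(297,340)):
    col=(g[110:155,u]<125);r_=np.nonzero(col)[0]
    if len(r_)>20: pts[0].append((u,110+r_[0]));pts[1].append((u,110+r_[-1]))
for k in pts:
    p=plane(c,pts[k],.095,T)[:,:2];l=cv2.fitLine(p.astype(np.float32),cv2.DIST_HUBER,0,.01,.01).ravel();print("yoke edge",len(p),np.degrees(np.arctan2(l[1],l[0])),l[2:])
# post slot columns: print saturation / value across the slot
for v in range(124,148,3): print(v,H[v,246:280,1].tolist())
E
```

```text
(((428.8545837402344, -227.6325225830078), 26.117185592651367), ((428.7383117675781, -227.60455322265625), (51.11734390258789, 51.95429229736328), 170.41989135742188))
yoke edge 96 76.28081 [ 0.44119483 -0.22689651]
yoke edge 96 77.77469 [ 0.41722095 -0.21613477]
124 [140, 138, 138, 139, 137, 128, 87, 29, 17, 16, 21, 55, 100, 107, 92, 95, 85, 59, 41, 48, 58, 39, 17, 23, 36, 74, 117, 136, 141, 141, 146, 149, 145, 141]
127 [140, 138, 135, 112, 62, 23, 16, 16, 18, 17, 23, 48, 59, 67, 72, 78, 79, 69, 51, 39, 28, 18, 19, 18, 19, 17, 19, 30, 73, 128, 148, 147, 149, 150]
130 [143, 134, 88, 30, 17, 17, 17, 17, 18, 18, 30, 64, 66, 50, 55, 60, 64, 66, 55, 55, 53, 26, 18, 19, 18, 18, 17, 17, 19, 45, 107, 143, 148, 146]
133 [138, 124, 62, 19, 17, 15, 17, 18, 18, 19, 27, 48, 54, 66, 79, 77, 51, 37, 52, 80, 67, 28, 20, 19, 20, 20, 17, 17, 17, 24, 67, 128, 147, 148]
136 [137, 119, 49, 18, 16, 17, 17, 19, 16, 16, 29, 65, 85, 96, 102, 104, 93, 82, 87, 100, 63, 19, 19, 19, 19, 18, 17, 17, 16, 22, 76, 131, 140, 145]
139 [139, 134, 97, 24, 17, 17, 17, 19, 18, 18, 29, 53, 68, 80, 86, 95, 98, 104, 116, 112, 55, 18, 19, 18, 19, 18, 17, 16, 15, 41, 113, 135, 139, 141]
142 [140, 144, 129, 52, 18, 16, 17, 17, 18, 17, 40, 97, 105, 88, 71, 69, 72, 80, 103, 114, 55, 20, 17, 18, 18, 18, 17, 17, 35, 87, 131, 140, 144, 147]
145 [144, 147, 149, 135, 68, 26, 17, 17, 18, 17, 42, 106, 115, 105, 106, 95, 58, 32, 25, 26, 24, 17, 20, 18, 18, 19, 29, 87, 130, 138, 139, 145, 147, 142]
```

```bash
python3 -m crank '[[[0,0,0],[1.5,0.1,0],1],[[0,0,0],[2,0.14,0],1],[[0,0,0],[1.4,0.1,1],1],[[0,0,0],[0,0,2],1],[[0,0,0],[0,0,2],1],[[0,0,0],[0,0,1.2],1],[[0,0,0],[0,0,0],1],[[0,0,0],[0,0,0],1]]'
python3 - <<'E'
from h import *
from plant import r
s=r.get_state();print(s["tcp_pos"],s["eef_rot"],s["contact_force"])
c=r.capture("wrist");np.savez("pics/w4.npz",tcp=pose(s),**c)
cv2.imwrite("pics/w4.png",cv2.resize(c["color"][130:280,170:350,::-1],None,fx=4,fy=4,interpolation=2))
c=r.capture("side");np.savez("pics/s4.npz",**c)
cv2.imwrite("pics/s4.png",cv2.resize(c["color"][100:220,300:400,::-1],None,fx=5,fy=5,interpolation=2))
E
```

```text
time_s: 7.85
tcp_pos: [0.4308, -0.2272, 0.1991]
eef_rot: [180.0, -0.0, -12.7]
contact_force: [-0.2, 0.5, -0.5]
gripper_width: 0.0057
gripper_force: 25.0
[ 0.4307942  -0.22716325  0.19905863] [ 1.79977093e+02 -1.59974258e-02 -1.26961053e+01] [-0.18592018  0.4861736  -0.53245632]
```

View pics/w4.png

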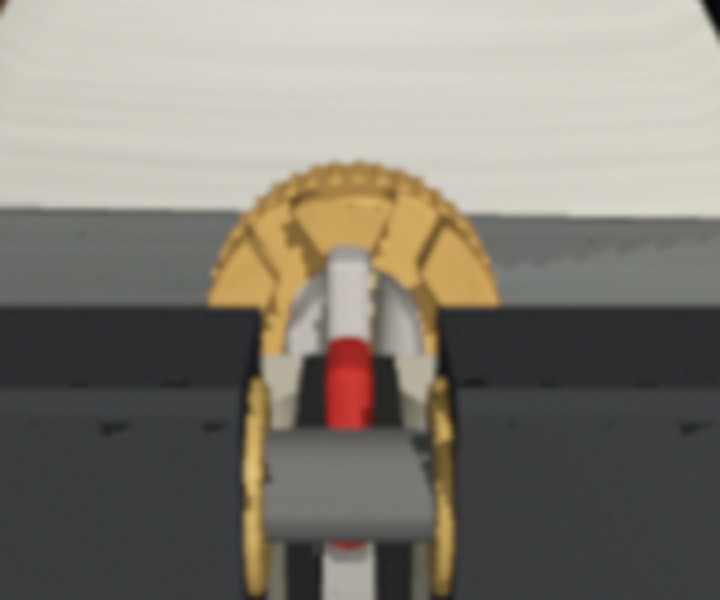

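The hover view shows the key at crop x≈348 and the nut and post centred at x≈353, so the key is about 0.8 mm left. I'll shift it and lower in stages.

```bash
python3 -m crank '[[[0,0,0],[0,0.08,0],1],[[0,0,0],[0,0,0.6],1],[[0,0,0],[0,0,0.6],1],[[0,0,0],[0,0,0.4],1],[[0,0,0],[0,0,0.3],1],[[0,0,0],[0,0,0.2],1],[[0,0,0],[0,0,0],1]]'
python3 - <<'E'
from plant import r
s=r.get_state();print(s["tcp_pos"],s["eef_rot"],s["contact_force"],s["moment"])
E
```

```text
time_s: 8.65
tcp_pos: [0.4298, -0.2281, 0.1772]
eef_rot: [180.0, 0.0, -12.8]
contact_force: [-0.4, 0.1, -0.5]
gripper_width: 0.0054
gripper_force: 25.0
[ 0.42978175 -0.2280907   0.1772196 ] [ 1.79995714e+02  3.47989051e-02 -1.27560456e+01] [-0.42366789  0.12736854 -0.50409484] [-0.0339681  -0.01662638  0.02222637]
```

```bash
python3 -m crank '[[[0,0,0],[0,0,0.15],1],[[0,0,0],[0,0,0.08],1],[[0,0,0],[0,0,0],1],[[0,0,0],[0,0,0],1]]'; python3 -m crank '[[[0,0,0],[0,0,0.08],1],[[0,0,0],[0,0,0],1],[[0,0,0],[0,0,0],1]]'
```

```text
time_s: 9.05
tcp_pos: [0.43, -0.2281, 0.1753]
eef_rot: [-180.0, -0.0, -12.8]
contact_force: [0.1, -0.1, -1.4]
gripper_width: 0.006
gripper_force: 25.0
time_s: 9.35
tcp_pos: [0.43, -0.2281, 0.1745]
eef_rot: [180.0, -0.0, -12.8]
contact_force: [0.4, 0.5, 0.4]
gripper_width: 0.006
gripper_force: 25.0
```

```bash
python3 -m crank '[[[0,0,0],[0,0,0.1],1],[[0,0,0],[0,0,0],1],[[0,0,0],[0,0,0],1]]'
```

```text
time_s: 9.65
tcp_pos: [0.4301, -0.2282, 0.1744]
eef_rot: [180.0, -0.0, -12.7]
contact_force: [-2.2, 1.3, 8.2]
gripper_width: 0.0062
gripper_force: 25.0
```

```bash
python3 -m crank '[[[0,0,0],[0,0,-0.06],1],[[0,0,0],[0,0,0],0.8],[[0,0,0],[0,0,0],0.6],[[0,0,0],[0,0,0],0.3],[[0,0,0],[0,0,0],0],[[0,0,0],[0,0,-0.5],0],[[0,0,0],[0,0,-3],-0.5],[[0,0,0],[0,0,-3],-1]]'
python3 -m crank '[[[0,0,0],[-1,0,-1.5],-1],[[0,0,0],[-2,0,0],-1],[[0,0,0],[-2,0,0],-1],[[0,0,0],[0,0,0],-1],[[0,0,0],[0,0,0],-1]]'
python3 - <<'E'
from nut import *
from meas import key
from plant import r
s=r.get_state();print(s["tcp_pos"],s["eef_rot"])
c=r.capture("wrist");np.savez("pics/w5.npz",tcp=pose(s),**c);T=pose(s)@c["hand_eye"]
print(nut(c,T),key(c,T,.164))
q=np.linalg.inv(T)@[.4305,-.2275,.138,1];u,v=(c["intrinsics"]@(q[:3]/q[2]))[:2].astype(int);print(u,v)
cv2.imwrite("pics/w5.png",cv2.resize(c["color"][v-50:v+50,u-60:u+60,::-1],None,fx=5,fy=5,interpolation=2))
E
```

```text
time_s: 10.45
tcp_pos: [0.4294, -0.2281, 0.2396]
eef_rot: [180.0, 0.1, -12.8]
contact_force: [0.7, -0.2, 0.6]
gripper_width: 0.0514
gripper_force: 0.0
time_s: 10.95
tcp_pos: [0.3813, -0.2171, 0.2547]
eef_rot: [-180.0, -0.1, -12.7]
contact_force: [1.2, 0.6, -0.0]
gripper_width: 0.0864
gripper_force: 0.0
[ 0.38131973 -0.21712998  0.2547271 ] [-1.79999004e+02 -8.37084080e-02 -1.27437953e+01]
(((429.0484619140625, -227.52171325683594), 26.161115646362305), ((428.77484130859375, -227.47952270507812), (50.98296356201172, 51.81316375732422), 166.36819458007812)) (266, array([253, 120,   8,  34, 266], dtype=int32), array([ 0.42994217, -0.22800264]), ((429.6940612792969, -227.90054321289062), (5.197746753692627, 23.970191955566406), 77.41949462890625), np.float64(-12.210335404566905))
255 133
```

View pics/w5.png

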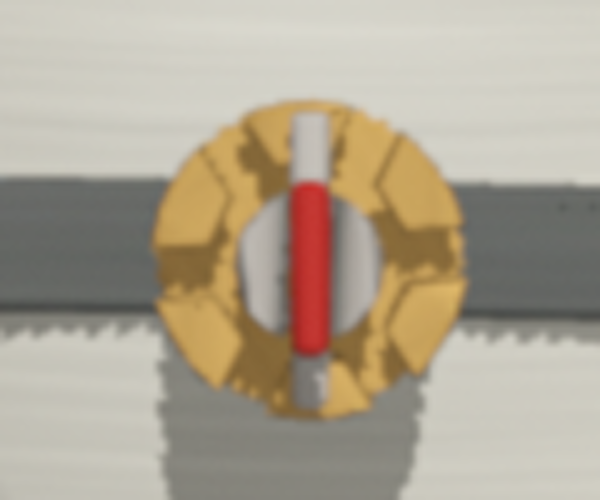

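The key stands upright in the slot on the teeth, centred (blade at crop x≈311 from y 112 to 410, nut centred at (311,258)). Next I grip the nut.

Run:
```python
from h import *
from plant import r
print(togo(r.get_state(),[.4295,-.2280,.128],-12.8))
```

```text
(array([ 0.  , -0.06,  0.06]), array([ 4.89, -0.  , 12.66]), array([ 4.910e+00, -1.000e-02,  1.266e+01]))
```

```bash
python3 -m crank '[[[0,0,0],[1.5,0,0],-1],[[0,0,0],[2,0,0],-1],[[0,0,0],[1.4,0,2],-1],[[0,0,0],[0,0,3],-1],[[0,0,0],[0,0,3],-1],[[0,0,0],[0,0,2],-1],[[0,0,0],[0,0,1],-1],[[0,0,0],[0,0,0],-1]]'
python3 -m crank '[[[0,0,0],[0,0,1],-1],[[0,0,0],[0,0,0.4],-1],[[0,0,0],[0,0,0],-1],[[0,0,0],[0,0,0],-1]]'
python3 - <<'E'
from h import *
from plant import r
s=r.get_state();print(togo(s,[.4295,-.2280,.128],-12.8),s["contact_force"],s["tcp_pos"])
E
```

```text
time_s: 11.8
tcp_pos: [0.429, -0.228, 0.1426]
eef_rot: [180.0, 0.2, -12.8]
contact_force: [-0.2, -0.2, 1.4]
gripper_width: 0.0878
gripper_force: 0.0
time_s: 12.2
tcp_pos: [0.4292, -0.228, 0.1305]
eef_rot: [180.0, -0.0, -12.7]
contact_force: [0.4, 0.4, 0.2]
gripper_width: 0.0877
gripper_force: 0.0
(array([ 0.  , -0.05,  0.05]), array([ 0.03, -0.  ,  0.25]), array([ 0.03, -0.  ,  0.25])) [0.42738026 0.39478976 0.19206092] [ 0.42920651 -0.22795898  0.1305424 ]
```

```bash
python3 -m crank '[[[0,0,0],[0,0,0.22],-0.5],[[0,0,0],[0,0,0],0],[[0,0,0],[0,0,0],0.2],[[0,0,0],[0,0,0],0.4],[[0,0,0],[0,0,0],0.4],[[0,0,0],[0,0,0],0.4]]' 15
python3 -m crank '[[[0,0,0],[0,0,0],1],[[0,0,0],[0,0,0],1],[[0,0,0],[0,0,0],1]]' 60
python3 - <<'E'
from plant import r
s=r.get_state();print(s["contact_force"],s["moment"],s["tcp_pos"],s["eef_rot"])
E
```

```text
time_s: 12.8
tcp_pos: [0.429, -0.2277, 0.1279]
eef_rot: [-180.0, -0.0, -12.8]
contact_force: [-0.1, 1.7, -0.1]
gripper_width: 0.0505
gripper_force: 15.0
time_s: 13.1
tcp_pos: [0.429, -0.2277, 0.1279]
eef_rot: [-180.0, -0.0, -12.7]
contact_force: [0.5, 3.5, 2.2]
gripper_width: 0.0502
gripper_force: 60.0
[0.49780751 3.47965384 2.18086743] [ 1.29527269 -0.04704155  0.13299035] [ 0.42901888 -0.22771177  0.12790726] [-1.79989961e+02 -6.41864642e-03 -1.27445766e+01]
```

```bash
cat > st.py <<'E'
from plant import r
s=r.get_state();print(s["contact_force"].round(1),"M",s["moment"].round(3),"yaw",s["eef_rot"].round(2),s["joints"][5].round(1))
E
python3 -m crank '[[[0,0,3],[0,0,0],1],[[0,0,3],[0,0,0],1],[[0,0,3],[0,0,0],1],[[0,0,3],[0,0,0],1],[[0,0,0],[0,0,0],1]]'; python3 st.py
python3 -m crank '[[[0,0,3],[0,0,0],1],[[0,0,3],[0,0,0],1],[[0,0,3],[0,0,0],1],[[0,0,3],[0,0,0],1],[[0,0,0],[0,0,0],1]]'; python3 st.py
```

```text
time_s: 13.6
tcp_pos: [0.429, -0.2277, 0.1279]
eef_rot: [-180.0, -0.0, -24.8]
contact_force: [-0.0, 4.1, 1.5]
gripper_width: 0.0498
gripper_force: 60.0
[-0.   4.1  1.5] M [ 1.41   0.031 -0.191] yaw [-1.7998e+02 -1.0000e-02 -2.4800e+01] 69.9
time_s: 14.1
tcp_pos: [0.429, -0.2277, 0.1279]
eef_rot: [-180.0, -0.0, -36.7]
contact_force: [0.1, 4.6, 1.8]
gripper_width: 0.0502
gripper_force: 60.0
[0.1 4.6 1.8] M [ 1.699  0.02  -0.102] yaw [-179.99   -0.    -36.72] 58.0
```

```bash
cat > cap.py <<'E'
import sys,numpy as np
from h import *
from plant import r
s=r.get_state();c=r.capture("wrist");np.savez(f"pics/{sys.argv[1]}.npz",tcp=pose(s),**c)
print(s["joint_torque"].round(3),s["moment"].round(3),s["time_s"])
E
python3 cap.py a1
python3 -m crank '[[[0,0,2],[0,0,0],1],[[0,0,2],[0,0,0],1],[[0,0,0],[0,0,0],1]]'; python3 cap.py a2
python3 - <<'E'
from h import *
a=dict(np.load("pics/a1.npz"));b=dict(np.load("pics/a2.npz"))
q=np.linalg.inv(a["tcp"]@a["hand_eye"])@[.429,-.2277,.138,1];print((a["intrinsics"]@(q[:3]/q[2]))[:2])
c=lambda x:x["color"][170:320,170:350,::-1]
d=np.abs(c(a).astype(int)-c(b)).astype(np.uint8)
print(a["range_z"][200:300:10,256])
cv2.imwrite("pics/ab.png",cv2.resize(np.hstack([c(a),c(b)]),None,fx=2.2,fy=2.2,interpolation=2))
E
```

```text
[ -1.981 -36.038  22.554   6.471   0.228  -0.637] [ 1.699  0.02  -0.102] 14.1
time_s: 14.45
tcp_pos: [0.4291, -0.2277, 0.1279]
eef_rot: [-180.0, -0.0, -40.7]
contact_force: [0.4, 5.3, 3.2]
gripper_width: 0.0497
gripper_force: 60.0
[ -2.491 -36.001  22.551   6.465   0.244  -0.586] [1.987 0.045 0.149] 14.45
[256.55826868 264.07782806]
[0.14522651 0.1294558  0.13060504 0.1322468  0.08389781 0.0817079
 0.08253106 0.1124275  0.1077476  0.10928426]
```

View pics/ab.png

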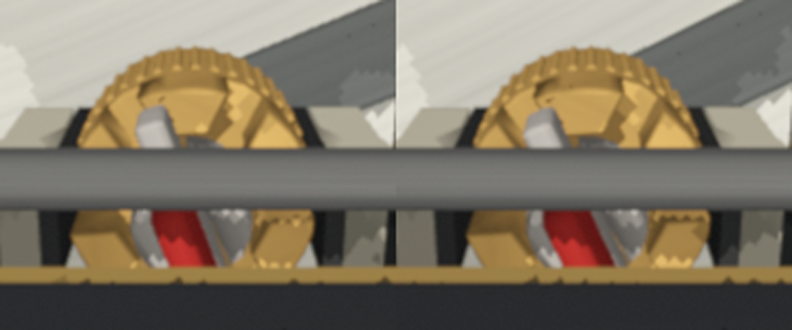

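The pair of views shows the nut unchanged in the wrist frame while the key appears to rotate, so the grip holds and the nut turns with it. Joint 6 torque of 0.59 N m matches the friction plus spring model.

```bash
for i in 1; do python3 -m crank '[[[0,0,1],[0,0,0],1],[[0,0,1],[0,0,0],1],[[0,0,0],[0,0,0],1]]' >/dev/null; python3 cap.py b1; python3 -m crank '[[[0,0,1],[0,0,0],1],[[0,0,1],[0,0,0],1],[[0,0,0],[0,0,0],1]]' >/dev/null; python3 cap.py b2; python3 -m crank '[[[0,0,1],[0,0,0],1],[[0,0,1],[0,0,0],1],[[0,0,0],[0,0,0],1]]'; python3 cap.py b3; done
python3 - <<'E'
from h import *
for n in("a1","a2","b1","b2","b3"):
    a=dict(np.load(f"pics/{n}.npz"));H=hsv(a)
    m=((H[...,0]<8)|(H[...,0]>175))&(H[...,1]>120)&(H[...,2]>90);m[:260]=0;m[300:]=0;m[:,:220]=0;m[:,:300]&=True;m[:,300:]=0
    print(n,m.sum(),np.argwhere(m).mean(0),np.median(a["range_z"][m]),np.degrees(np.arctan2(a["tcp"][1,0],a["tcp"][0,0])))
E
```

```text
[ -2.77  -36.038  22.602   6.367   0.253  -0.599] [ 1.964 -0.019  0.399] 14.8
[ -2.798 -36.037  22.603   6.362   0.254  -0.62 ] [ 2.059 -0.045  0.413] 15.15
time_s: 15.5
tcp_pos: [0.429, -0.2277, 0.1279]
eef_rot: [-180.0, 0.0, -46.6]
contact_force: [-0.4, 4.6, 4.3]
gripper_width: 0.0499
gripper_force: 60.0
[ -2.846 -36.041  22.61    6.36    0.253  -0.649] [2.044 0.007 0.419] 15.5
a1 536 [278.08395522 252.4738806 ] 0.10893978 -36.7159457872939
a2 576 [278.16319444 251.73784722] 0.1092048 -40.664013912589915
b1 596 [278.22147651 251.3590604 ] 0.10934606 -42.61413937916138
b2 620 [278.33064516 251.07419355] 0.109528214 -44.614298450011624
b3 623 [277.63563403 257.7223114 ] 0.12042602 -46.61621530440326
```

The key dropped between yaw -44.6° and -46.6°: the range to its tab jumped 11 mm. I'll continue gently to the stop.

```bash
cat > t.py <<'E'
from plant import r
s=r.get_state();print(s["joint_torque"][[0,5]].round(3),"yaw",s["eef_rot"][2].round(2),s["moment"][2].round(3),s["time_s"])
E
python3 -m crank '[[[0,0,1],[0,0,0],1],[[0,0,1],[0,0,0],1],[[0,0,0],[0,0,0],1]]' >/dev/null; python3 t.py
python3 -m crank '[[[0,0,1],[0,0,0],1],[[0,0,1],[0,0,0],1],[[0,0,0],[0,0,0],1]]'>/dev/null; python3 t.py
python3 -m crank '[[[0,0,0.7],[0,0,0],1],[[0,0,0],[0,0,0],1]]'>/dev/null; python3 t.py
```

```text
[-2.846 -0.657] yaw -48.61 0.453 15.85
[-2.885 -0.678] yaw -50.61 0.487 16.15
[-2.996 -0.688] yaw -51.29 0.568 16.35
```

```bash
python3 -m crank '[[[0,0,0.6],[0,0,0],1],[[0,0,0],[0,0,0],1]]' >/dev/null; python3 t.py
python3 -m crank '[[[0,0,0.6],[0,0,0],1],[[0,0,0],[0,0,0],1]]'>/dev/null; python3 t.py
```

```text
[-3.037 -0.696] yaw -51.88 0.52 16.55
[-3.058 -0.709] yaw -52.48 0.579 16.75
```

```bash
python3 -m crank '[[[0,0,0.6],[0,0,0],1],[[0,0,0],[0,0,0],1]]'>/dev/null; python3 t.py
```

```text
[-3.054 -0.715] yaw -53.08 0.547 16.95
```

```bash
python3 -m crank '[[[0,0,0.6],[0,0,0],1],[[0,0,0],[0,0,0],1]]'>/dev/null; python3 t.py
python3 -m crank '[[[0,0,0.5],[0,0,0],1],[[0,0,0],[0,0,0],1]]'>/dev/null; python3 t.py
```

```text
[-3.063 -0.72 ] yaw -53.68 0.607 17.15
[-3.092 -0.724] yaw -54.18 0.645 17.35
```

```bash
python3 -m crank '[[[0,0,0.5],[0,0,0],1],[[0,0,0],[0,0,0],1]]'>/dev/null; python3 t.py
```

```text
[-3.105 -0.732] yaw -54.68 0.593 17.55
```

```bash
python3 -m crank '[[[0,0,0.5],[0,0,0],1],[[0,0,0],[0,0,0],1]]'>/dev/null; python3 t.py
```

```text
[-3.166 -0.769] yaw -55.17 0.68 17.75
```

```bash
python3 -m crank '[[[0,0,0.3],[0,0,0],1],[[0,0,0],[0,0,0],1]]'>/dev/null; python3 t.py
```

```text
[-3.255 -0.799] yaw -55.46 0.767 17.95
```

```bash
python3 -m crank '[[[0,0,0.3],[0,0,0],1],[[0,0,0],[0,0,0],1]]'>/dev/null; python3 t.py
```

```text
[-3.311 -0.845] yaw -55.76 0.783 18.15
```

```bash
python3 -m crank '[[[0,0,0.4],[0,0,0],1],[[0,0,0],[0,0,0],1]]'>/dev/null; python3 t.py
```

```text
[-3.377 -0.92 ] yaw -56.15 0.794 18.35
```

```bash
python3 -m crank '[[[0,0,0.4],[0,0,0],1],[[0,0,0],[0,0,0],1],[[0,0,0],[0,0,0],1]]'>/dev/null; python3 t.py
```

```text
[-3.457 -0.912] yaw -56.54 0.894 18.65
```

```bash
python3 -m crank '[[[0,0,0.3],[0,0,0],1],[[0,0,0],[0,0,0],1],[[0,0,0],[0,0,0],1]]'>/dev/null; python3 t.py; python3 cap.py e1
python3 - <<'E'
from h import *
for n in("b3","e1"):
    a=dict(np.load(f"pics/{n}.npz"));H=hsv(a)
    m=((H[...,0]<8)|(H[...,0]>175))&(H[...,1]>120)&(H[...,2]>90);m[:260]=0;m[300:]=0;m[:,:220]=0;m[:,300:]=0
    print(n,m.sum(),np.argwhere(m).mean(0),np.median(a["range_z"][m]))
E
```

```text
[-3.543 -0.998] yaw -56.82 0.971 18.95
[ -3.543 -36.098  22.723   6.124   0.281  -0.998] [ 2.186 -0.011  0.971] 18.95
b3 623 [277.63563403 257.7223114 ] 0.12042602
e1 674 [277.45845697 258.1735905 ] 0.12039506
```

Joint 6 torque is now about 0.25 N m above the turning trend, so the nut is clearly on the stop. Releasing.

```bash
python3 -m crank '[[[0,0,0],[0,0,0],0.1],[[0,0,0],[0,0,0],-0.3],[[0,0,0],[0,0,0],-0.7],[[0,0,0],[0,0,0],-1],[[0,0,0],[0,0,0],-1],[[0,0,0],[0,0,-0.5],-1],[[0,0,0],[0,0,-2],-1],[[0,0,0],[0,0,-3],-1]]'
python3 -m crank '[[[0,0,0],[0,0,-3],-1],[[0,0,0],[0,0,-3],-1],[[0,0,0],[-2,0,-1.2],-1],[[0,0,0],[-3,0,0],-1],[[0,0,0],[0,0,0],-1],[[0,0,0],[0,0,0],-1]]'
python3 - <<'E'
from nut import *
from meas import key
from plant import r
s=r.get_state();print(s["tcp_pos"],s["eef_rot"],s["contact_force"])
c=r.capture("wrist");np.savez("pics/w9.npz",tcp=pose(s),**c);T=pose(s)@c["hand_eye"]
print(nut(c,T),key(c,T,.154))
P=cloud(c,T);H=hsv(c);m=((H[...,0]<8)|(H[...,0]>175))&(H[...,1]>120)&(H[...,2]>90)&(np.hypot(P[...,0]-.43,P[...,1]+.2277)<.02);print("tab z",np.median(P[m][:,2]))
a=dict(np.load("pics/w5.npz"));Pa=cloud(a,a["tcp"]@a["hand_eye"]);H=hsv(a);m=((H[...,0]<8)|(H[...,0]>175))&(H[...,1]>120)&(H[...,2]>90)&(np.hypot(Pa[...,0]-.43,Pa[...,1]+.2277)<.02);print("before",np.median(Pa[m][:,2]))
q=np.linalg.inv(T)@[.4305,-.2275,.138,1];u,v=(c["intrinsics"]@(q[:3]/q[2]))[:2].astype(int)
cv2.imwrite("pics/w9.png",cv2.resize(c["color"][v-50:v+50,u-60:u+60,::-1],None,fx=5,fy=5,interpolation=2))
E
```

```text
time_s: 19.8
tcp_pos: [0.4278, -0.2278, 0.1824]
eef_rot: [179.8, 0.1, -57.1]
contact_force: [0.9, -0.0, 0.2]
gripper_width: 0.0875
gripper_force: 0.0
time_s: 20.4
tcp_pos: [0.4018, -0.1857, 0.2556]
eef_rot: [-179.9, -0.1, -57.0]
contact_force: [0.7, 0.1, 0.7]
gripper_width: 0.0875
gripper_force: 0.0
[ 0.40176657 -0.18571727  0.25560218] [-1.79931748e+02 -5.64931889e-02 -5.69755316e+01] [0.69497191 0.0662146  0.71636296]
(((428.82354736328125, -227.4617156982422), 26.169254302978516), ((428.7928161621094, -227.4844207763672), (50.92270278930664, 52.125247955322266), 163.03619384765625)) (253, array([243, 122,  26,  25, 253], dtype=int32), array([ 0.42977804, -0.22805971]), ((429.87591552734375, -228.11492919921875), (6.213232517242432, 24.870485305786133), 79.87444305419922), np.float64(-10.326861066736809))
tab z 0.15398928399723813
before 0.16397149919956536
```

View pics/w9.png

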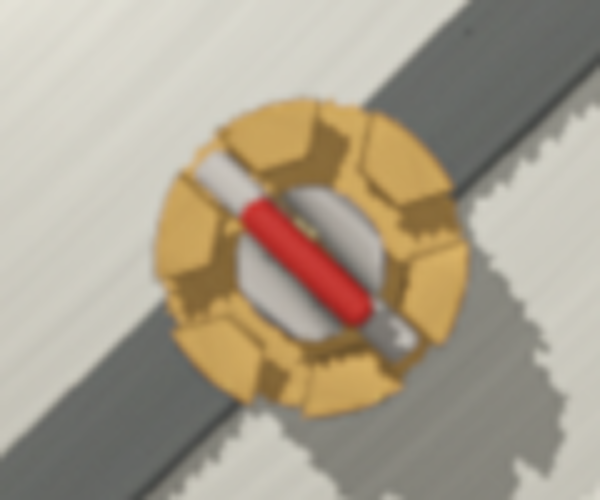

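The final view shows the key fully home: its tab is at 154 mm, down 10 mm from 164 mm. The blade lies in a notch pair across the nut. The nut relaxed about 13° after release, as the spring predicts, and the key still traps it.

```bash
python3 -c "
from plant import r
print(r.close_job())"
```

```text
the job is handed in; nothing more can be done
None
```

The key is fully home in the post slot, and I turned the nut clockwise until it stopped against the key, then handed the job in; on release the nut sprang back about 13°, with the key still locking it, and nothing else was moved.

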